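# Send a sawn blank over the rocker chute into the deburring pan

## Robot

A 6-joint arm with a two-finger parallel gripper is mounted at the origin on a cart in front of the work surface, level with it; the furniture and walls round the work are solid. World frame = base frame: x ahead of the robot, y to its left, z up, the work surface at z = 0. Lengths are in m, angles in rad, forces in N, time in s.
With the tool pointing down it reaches from about 0.35 to 0.8 m from the base axis. Payload 7.3 kg.
Tool frame: the origin (TCP) lies midway between the tips of the shut fingers; the grasp point (between the pads) lies 19 mm behind it; x points along the fingers, y is the direction in which the jaws open and shut, and the axes are right-handed (so a half turn about x gives the same grasp; the last joint's range is limited). The gripper opens to 85 mm and grips with 20 to 120 N. Pads are 22 mm wide; open, the fingers measure 114 mm over their backs; the gripper's body (76 mm by 85 mm) begins 54 mm behind the grasp point. The pads swing forward as they close: fully open they stand 13 mm farther back than shut.
Start: joints at [-1.343, 0.342, 1.524, -0, 1.275, -0.146], TCP at [0.192, -0.489, 0.231] pointing down, gripper open.
Joint ranges: [-2.53, 2.53], [-0.77, 2.02], [0.04, 2.7], [-1, 4.14], [0.28, 2.66], [-3.11, 3.11]. Speed limits (rad/s): [2.57, 2.57, 3.14, 3.14, 3.14, 3.14].

## Interface

Orientations are given as a unit quaternion [w, x, y, z].
In Python, from rig import robot gives the robot as it stands. Calls block until the motion is done:
- robot.move_pose(position, orientation): joint-space move of the TCP to a pose.
- robot.servo_line(position, rotation=None, velocity=0.15, stop_force=None): straight line of the TCP; rotation=None keeps the orientation; velocity is the mean speed in m/s. With stop_force (N) it stops when the force on the tool has changed by that much, and returns True; else False.
- robot.move_joints(angles): joint-space move.
- robot.move_gripper(opening, effort=None): opening from 0.0 (shut) to 1.0 (fully open); effort is the grip in N (None keeps the last); returns when the fingers have stopped.
- robot.hold(seconds).
- robot.inverse_kinematics(position, orientation): joint angles nearest the present ones, or None.
- robot.capture(name): name is "scene" or "top"; returns the picture (420x560x3 uint8, red, green, blue); there is no depth.
- robot.camera_info(name): a dict with "fov_y" (degrees; the focal length in pixels is half the picture's height over the tangent of half this angle, whatever the lens; pixels are square), "cx", "cy" (the principal point, pixels), "R" (3x3) and "t" (3): a world point X has camera coordinates R X + t. Camera axes: x right, y down, z forward; pixel columns grow to the right and rows downward; lengths in m; the calibration is good to about 2 mm. A picture is of the moment at which its call begins. camera_info takes no time and is no camera call.
A pose or a line that the arm cannot do raises robot.MotionError and nothing moves.
- robot.hand_in(): hands the job in, once; it reports no verdict.
Readings, each from a call of its own:
- robot.read_time(): time.
- robot.read_joint_positions(): joint angles.
- robot.read_dq(): joint speeds.
- robot.read_tau(): joint torques, N m.
- robot.read_tcp_pos(): TCP position.
- robot.read_eef_rot(): TCP orientation.
- robot.read_force(): force on the tool from outside, world axes, zero at the start.
- robot.read_moment(): the same for the moment, N m.
- robot.read_opening(): opening from 0.0 (shut) to 1.0 (fully open).
Only numpy, scipy, OpenCV 4.12 (cv2) and the standard library are available. Lean on these libraries where they do the work, as an engineer would, in place of code of your own. Each camera call takes 0.05 s, during which the arm holds its last target.

## Task

Send the sawn steel blank that lies on the feed rail down the rocker chute to the deburring pan: keeping it down on the rail, slide it onto the white pivoting tray until its front end rests against the yellow gate bar, then press the red catch tab down until it snaps over. Let the blank's own weight, not the gripper, tip the tray so that it slides into the blue pan and the empty tray swings back level; leave the catch snapped over and do not disturb the tools and pieces lying around the chute.

Things in the scene. Friction and masses are not known exactly. Their poses are not given: they have to be found in the camera images.
- chute: fixed frame of the rocker chute on a plywood board 150 x 424 x 12 mm. Origin on the bench top below the tray's pivot, z up; parts travel along its -y axis; its -x side is the robot's. Along y: feed rail +177 to +47 mm, white tray +45 to -75 mm, yellow gate bar, blue pan. Brass counterweight on the +x side. Nothing stands higher than 126 mm above the bench
- rail_mid (a point): middle of the floor of the feed rail, a dark steel channel at the +y end of the chute, 130 mm long along y, floor 101.5 mm above the bench (1.5 mm above the tray's), 40 mm wide between two fences 6 mm high, open at both ends and above
- blank_center (a point): centre of the sawn blank, a plain grey steel bar 20 x 85 x 12 mm, about 0.12 kg; its long (85 mm) axis is its y axis and lies along the rail; it rests on the rail floor, so its centre is 107.5 mm and its top 113.5 mm above the bench; it slides with about 1 N. Of the two such bars it is the one on the rail
- gate (a point): mid-point of the face of the yellow gate bar that the blank's front end meets, 106 mm above the bench. The bar is 70 mm wide, 4 mm thick and hangs 3 to 26 mm above the level tray's floor, so it stops the blank; when the tray tips, its end drops and the blank passes under the bar. A blank against the bar lies whole on the tray, its centre 42.5 mm to the +y side of the bar
- tray_floor (a point): point on the white, slippery tray floor where the blank's centre lies when the blank is against the gate; 100 mm above the bench while the tray is level. Tray 50 x 120 mm, 46 mm wide between fences 6 mm high
- tray (a joint): tilt of the tray about its cross pivot: 0 = level, 0.5 rad = tipped fully towards the pan. While the catch is locked the tray cannot tip. With the catch open, a blank at the gate tips it in about half a second and slides off; the counterweight then brings the empty tray back to 0 in about a second
- catch_tab (a point): centre of the top of the red thumb tab, 34 mm along x, 30 mm along y, on the -x side of the chute, about 80 mm above the bench while locked. Press it down from above, with shut fingers
- catch (a joint): angle of the over-centre catch: 0 = locked (its steel hook lies over the tray's pin), 0.34 rad = open. The tab resists with 5 to 6 N at first, gives way once pressed down about 9 mm (0.17 rad), then snaps by itself to its lower stop, 17 mm below the start, and stays there
- pan_floor (a point): centre of the smooth plastic-lined floor of the blue deburring pan, 17 mm above the bench; inside 181 mm along y, 90 mm along x, walls to 52 mm above the bench
- file_flat: flat file with wooden handle, 25 x 300 x 25 mm, lying on the bench on the robot's side of the pan; leave it; origin under its middle
- tape_measure: orange tape measure, 37 x 85 x 60 mm high, standing behind the feed rail; leave it; origin under its middle
- marker: red and white marker pen, 17 x 135 x 16 mm, lying on the robot's side of the feed rail; leave it; origin under its middle
- square_tube: square steel tube offcut, 17 x 220 x 17 mm, lying behind the chute; leave it; origin under its middle
- next_blank: another steel bar 20 x 85 x 12 mm like the blank, lying on the bench off the open end of the feed rail; leave it; origin under its middle
- arrow_magnet: flat red welding magnet, 75 x 100 x 16 mm, lying off the far end of the pan; leave it; origin under its middle
There are look-alikes about, which are no part of the job. What is shaped like the part that bears blank_center but purple is not meant.

How it is judged:
By the outcome, as a careful person would: the job done as asked, in the order asked, and still so for the second after the job is handed in, with the robot touching nothing.
It also fails if it takes over 43 s, if anything falls off the work surface, if the arm or the gripper's body presses on something with over 40 N, if the wrist force passes 120 N, or if a joint passes its speed limit or range.

## Working session

There is one attempt and no reset: what is moved stays moved. The work goes in short steps, each a Python script; the robot and the scene stay as the last script left them, time stands still between calls to the robot, and variables do not carry over. Pictures are saved under pics/ and viewed, and the job is handed in when it is done.

```bash
mkdir -p pics; ls
python3 - <<'E'
from rig import robot
import cv2,numpy as np
np.set_printoptions(precision=4,suppress=True)
for n in("scene","top"):
    im=robot.capture(n); cv2.imwrite(f"pics/{n}0.png",im[:,:,::-1]); print(n,robot.camera_info(n))
print(robot.read_time(),robot.read_eef_rot(),robot.read_tcp_pos())
E
```

```text
pics
scene {'fov_y': 51.88657781297742, 'cx': 276.1358413916748, 'cy': 203.19867940997145, 'R': array([[-0.566 , -0.8242,  0.0182],
       [-0.557 ,  0.366 , -0.7455],
       [ 0.6078, -0.4321, -0.6662]]), 't': array([0.3224, 0.3476, 0.8004])}
top {'fov_y': 46.21115407465, 'cx': 272.4021734761779, 'cy': 214.16573105532206, 'R': array([[ 0.0223, -0.9996,  0.0173],
       [-0.9917, -0.0243, -0.1264],
       [ 0.1268, -0.0143, -0.9918]]), 't': array([0.0155, 0.5649, 1.4567])}
0.1 [-0.1309 -0.6948 -0.1319  0.6948] [ 0.1916 -0.4884  0.2307]
```

View pics/scene0.png

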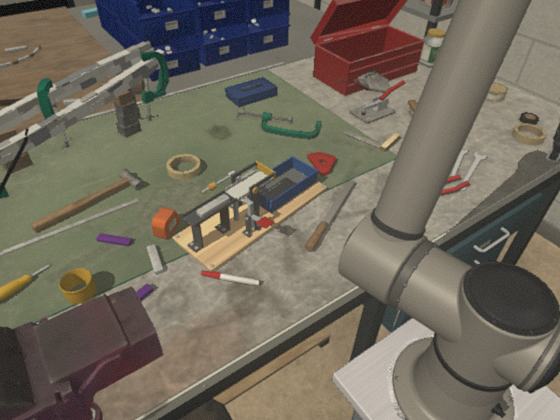

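View pics/top0.png

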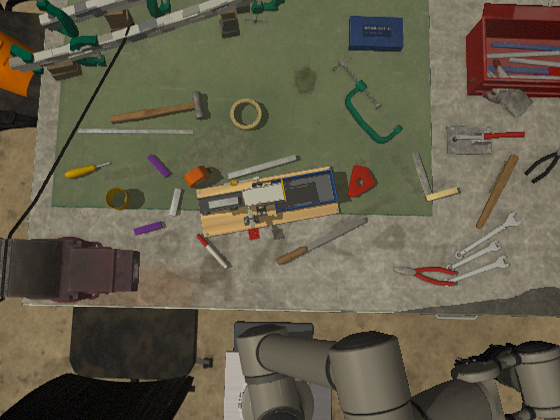

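Run:
```python
import cv2
a=cv2.imread("pics/top0.png")[155:250,180:350]; cv2.imwrite("pics/c_top.png",cv2.resize(a,None,fx=4.7,fy=4.7,interpolation=cv2.INTER_CUBIC))
a=cv2.imread("pics/scene0.png")[145:285,170:335]; cv2.imwrite("pics/c_scene.png",cv2.resize(a,None,fx=4.2,fy=4.2,interpolation=cv2.INTER_CUBIC))
```

```text
(no output)
```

View pics/c_top.png

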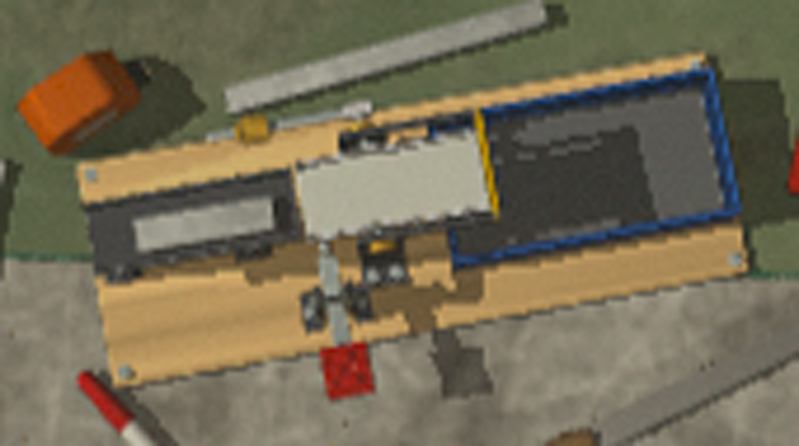

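View pics/c_scene.png

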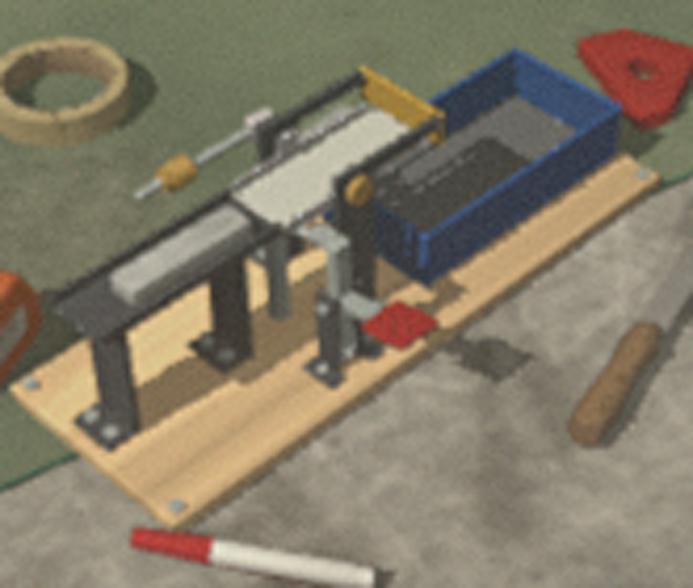

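```bash
cat > h.py <<'E'
import numpy as np
from rig import robot
np.set_printoptions(precision=4,suppress=True)
def ray(n,u,v,z):
    c=robot.camera_info(n); f=210/np.tan(np.radians(c["fov_y"])/2)
    R,t=np.array(c["R"]),np.array(c["t"]); C=-R.T@t
    d=R.T@np.array([(u-c["cx"])/f,(v-c["cy"])/f,1]); return C+d*(z-C[2])/d[2]
def proj(n,X):
    c=robot.camera_info(n); f=210/np.tan(np.radians(c["fov_y"])/2)
    p=np.array(c["R"])@X+c["t"]; return np.array([c["cx"],c["cy"]])+f*p[:2]/p[2]
E
python3 - <<'E'
from h import *
T=lambda u,v:((u+.5)/4.7-.5+180,(v+.5)/4.7-.5+155)
S=lambda u,v:((u+.5)/4.2-.5+170,(v+.5)/4.2-.5+145)
print("cams",[-np.array(robot.camera_info(n)["R"]).T@robot.camera_info(n)["t"] for n in("top","scene")])
def pr(l,n,pts,z):
    P=np.array([ray(n,*(T if n=="top" else S)(*p),z)[:2] for p in pts]); print(l,n,P.tolist() and P.round(4).tolist(),"mean",P.mean(0),"sides",np.linalg.norm(P-np.roll(P,-1,0),axis=1))
    return P
def yaw(a,b): d=b-a; return np.degrees(np.arctan2(-d[0],d[1]))
B=pr("board","top",[(79,163),(706,54),(748,271),(116,386)],.012); print(yaw(B[1],B[0]),yaw(B[2],B[3]))
B=pr("board","scene",[(11,390),(176,524),(660,177)],.012); print(yaw(B[2],B[1]))
B=pr("blank","top",[(134,221),(270,197),(275,229),(139,251)],.1135);print(yaw(B[1],B[0]),yaw(B[2],B[3]))
B=pr("blank","scene",[(112,274),(138,297),(252,231),(222,208)],.1135);print(yaw(B[2],B[1]))
pr("tab","top",[(320,347),(368,341),(375,393),(328,400)],.08)
pr("tab","scene",[(362,327),(391,303),(438,321),(405,346)],.08)
pr("gate top","top",[(477,110),(492,216)],.126)
pr("gate top","scene",[(362,67),(442,117)],.126)
pr("rail end","top",[(87,206),(99,278)],.1075)
pr("tray rear floor corners","top",[(297,168),(306,239)],.1)
pr("pan rim","top",[(712,70),(738,213),(457,265)],.052)
pr("pan rim","scene",[(516,50),(621,107),(428,236)],.052)
E
```

```text
cams [array([0.3752, 0.0501, 1.516 ]), array([-0.1103,  0.4844,  0.7865])]
board top [[0.6392, 0.265], [0.7233, -0.1477], [0.5784, -0.1765], [0.4929, 0.2349]] mean [0.6084 0.0439] sides [0.4212 0.1477 0.4202 0.1494]
11.510871827239953 11.744835760927762
board scene [[0.6323, 0.2672], [0.49, 0.2346], [0.5751, -0.1768]] mean [0.5658 0.1083] sides [0.146  0.4201 0.4477]
11.694654669477673
blank top [[0.5863, 0.2155], [0.6032, 0.1328], [0.5835, 0.1292], [0.5678, 0.2117]] mean [0.5852 0.1723] sides [0.0843 0.0201 0.084  0.0188]
11.593732828146088 10.731536719005994
blank scene [[0.5852, 0.2137], [0.5611, 0.2103], [0.5742, 0.1323], [0.6008, 0.1367]] mean [0.5803 0.1732] sides [0.0243 0.079  0.0269 0.0786]
9.559683631437357
tab top [[0.5149, 0.1007], [0.5193, 0.0709], [0.487, 0.0658], [0.4819, 0.0948]] mean [0.5008 0.0831] sides [0.0301 0.0328 0.0295 0.0335]
tab scene [[0.5046, 0.1041], [0.5119, 0.0801], [0.4852, 0.0661], [0.4789, 0.0924]] mean [0.4951 0.0857] sides [0.0251 0.0301 0.027  0.0282]
gate top top [[0.6583, 0.0073], [0.5929, -0.0031]] mean [0.6256 0.0021] sides [0.0662 0.0662]
gate top scene [[0.657, 0.0065], [0.5888, -0.0065]] mean [ 0.6229 -0.    ] sides [0.0694 0.0694]
rail end top [[0.5958, 0.2453], [0.5514, 0.2362]] mean [0.5736 0.2408] sides [0.0454 0.0454]
tray rear floor corners top [[0.6241, 0.1175], [0.5797, 0.1106]] mean [0.6019 0.114 ] sides [0.0449 0.0449]
pan rim top [[0.7036, -0.1464], [0.6104, -0.1638], [0.5723, 0.0158]] mean [ 0.6287 -0.0982] sides [0.0948 0.1837 0.2087]
pan rim scene [[0.7016, -0.1471], [0.6109, -0.1676], [0.5738, 0.0127]] mean [ 0.6288 -0.1007] sides [0.093  0.1841 0.2046]
```

```bash
cat >> h.py <<'E'
from scipy.spatial.transform import Rotation as Ro
YAW=np.radians(11.7); O=np.array([0.610,0.0685]); UX=np.array([np.cos(YAW),np.sin(YAW)]); UY=np.array([-np.sin(YAW),np.cos(YAW)])
def W(x,y,z): return np.r_[O+x*UX+y*UY,z]
def L(p): d=np.array(p)[:2]-O; return np.array([d@UX,d@UY,p[2]])
def quat(d):  # tool y along 2D dir d, tool down
    X=np.array([0,0,-1.]);Y=np.r_[d,0]; q=Ro.from_matrix(np.c_[X,Y,np.cross(X,Y)]).as_quat(); return q[[3,0,1,2]]
E
python3 - <<'E'
from h import *
import cv2
for s in(1,-1):
    for p in (W(-.0025,.176,.2),W(-.0025,.03,.105)): print(s,robot.inverse_kinematics(p,quat(s*UY)))
robot.move_gripper(0.0,30)
j=[robot.inverse_kinematics(W(-.0025,.176,.2),quat(s*UY)) for s in(1,-1)]
j0=np.array(robot.read_joint_positions())
ok=[s for s,a in zip((1,-1),j) if a is not None]
s=min(ok,key=lambda s:abs(np.array(robot.inverse_kinematics(W(-.0025,.176,.2),quat(s*UY)))-j0).max())
print("s",s,j0)
robot.move_pose(W(-.0025,.176,.2),quat(s*UY))
robot.servo_line(W(-.0025,.176,.13),velocity=.15)
print(robot.read_time(),L(robot.read_tcp_pos()),robot.read_opening(),robot.read_force())
for n in("scene","top"):
    im=robot.capture(n)[:,:,::-1]; cv2.imwrite(f"pics/{n}1.png",im)
a=cv2.imread("pics/top1.png")[155:250,180:350];b=cv2.imread("pics/scene1.png")[145:285,170:335]
a=cv2.resize(a,(598,334),interpolation=3);b=cv2.resize(b,(300,254),interpolation=3)
cv2.imwrite("pics/c1.png",cv2.resize(cv2.imread("pics/scene1.png")[145:285,170:335],None,fx=4.2,fy=4.2,interpolation=3))
cv2.imwrite("pics/c1t.png",a)
E
```

```text
1 [ 0.2744  0.5416  1.291  -0.      1.309  -1.5006]
1 [ 0.0348  0.6119  1.4459 -0.      1.0838 -1.7402]
-1 [ 0.2744  0.5416  1.291  -0.      1.309   1.641 ]
-1 [ 0.0348  0.6119  1.4459 -0.      1.0838  1.4014]
s 1 [-1.343   0.342   1.5241  0.      1.2754 -0.146 ]
4.375 [-0.0019  0.1758  0.1307] -0.0033882188563588893 [-1.185  -0.9773  0.8182]
```

View pics/c1.png

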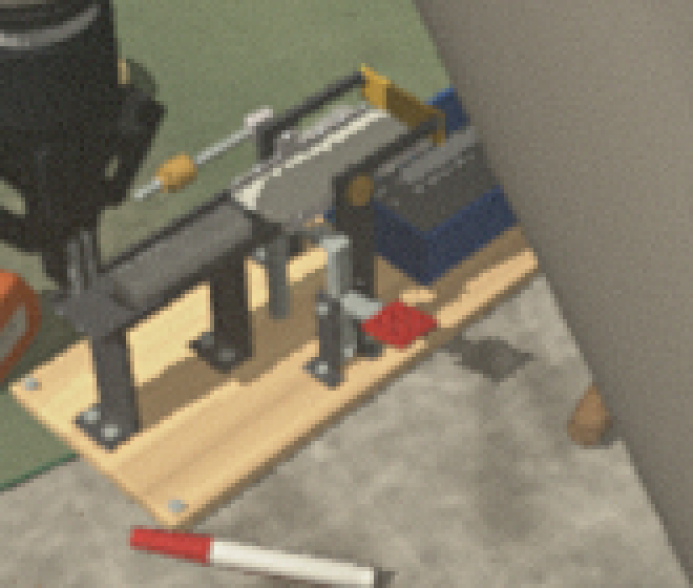

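View pics/c1t.png

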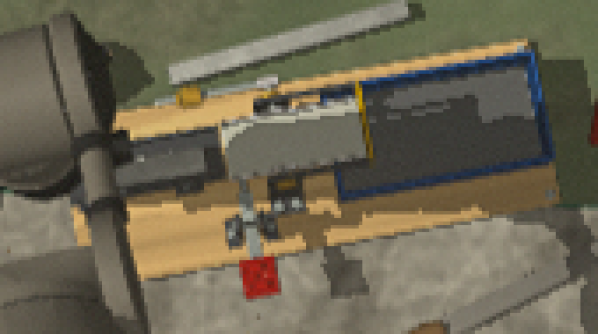

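The finger tips (scene crop ~(82,272)) stand over the open end of the rail, behind the blank's rear end (~(112,285)) and clear of the tape measure. The grey bar on the rail (top pixel ~(223,202)) is the one meant. The bench bar (176,202) is next_blank, and the bars at (158,166) and (149,228) are purple.

Run:
```python
from h import *
import cv2
print(robot.servo_line(W(-.0025,.176,.105),velocity=.05,stop_force=5),L(robot.read_tcp_pos()),robot.read_force())
f0=np.array(robot.read_force())
print(robot.servo_line(W(-.0025,.150,.105),velocity=.04,stop_force=6),L(robot.read_tcp_pos()),robot.read_force()-f0)
print(robot.servo_line(W(-.0025,.060,.105),velocity=.05,stop_force=6),L(robot.read_tcp_pos()),robot.read_force()-f0,robot.read_time())
im=robot.capture("scene")[:,:,::-1]
cv2.imwrite("pics/c2.png",cv2.resize(im[145:285,170:335],None,fx=4.2,fy=4.2,interpolation=3))
```

```text
False [-0.0025  0.176   0.1049] [0.7561 0.379  0.3831]
False [-0.0025  0.1499  0.105 ] [-1.003  -0.4326  0.3   ]
False [-0.0025  0.0601  0.105 ] [-1.6251  0.2496 -0.5879] 7.875
```

View pics/c2.png

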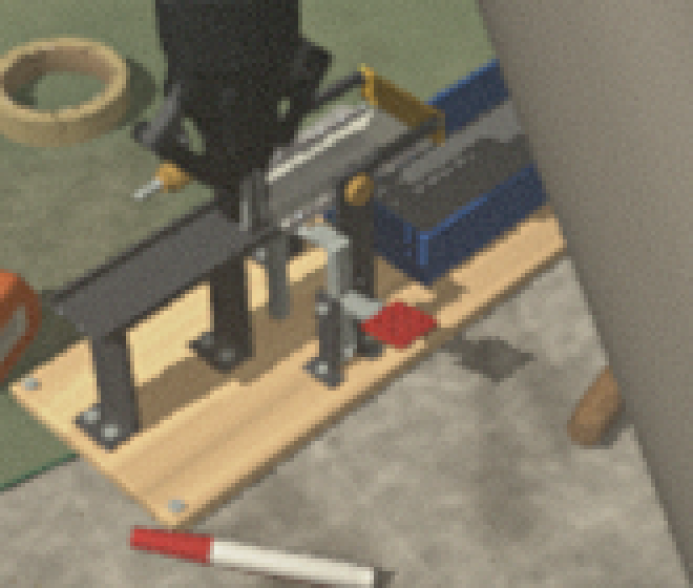

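The finger has slid the blank to the rail's end, and nothing else has moved. I'll carry on slowly to the gate.

Run:
```python
from h import *
import cv2
r=robot.servo_line(W(-.0025,.042,.105),velocity=.04,stop_force=6); print(r,L(robot.read_tcp_pos()),robot.read_force())
if not r: print(robot.servo_line(W(-.0025,.005,.105),velocity=.02,stop_force=4))
print(L(robot.read_tcp_pos()),robot.read_force(),robot.read_time())
im=robot.capture("scene")[:,:,::-1]
cv2.imwrite("pics/c3.png",cv2.resize(im[145:285,170:335],None,fx=4.2,fy=4.2,interpolation=3))
im=robot.capture("top")[:,:,::-1]
cv2.imwrite("pics/c3t.png",cv2.resize(im[155:250,180:350],None,fx=4.7,fy=4.7,interpolation=3))
```

```text
False [-0.0025  0.0417  0.105 ] [ 0.0443 -0.3916 -1.0909]
True
[-0.0026  0.0286  0.1047] [-0.4022  1.3467  2.4897] 9.425
```

View pics/c3.png

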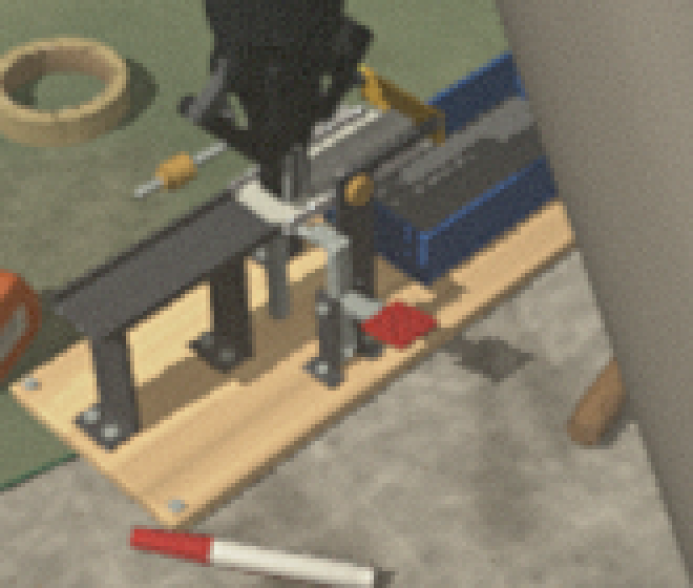

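View pics/c3t.png

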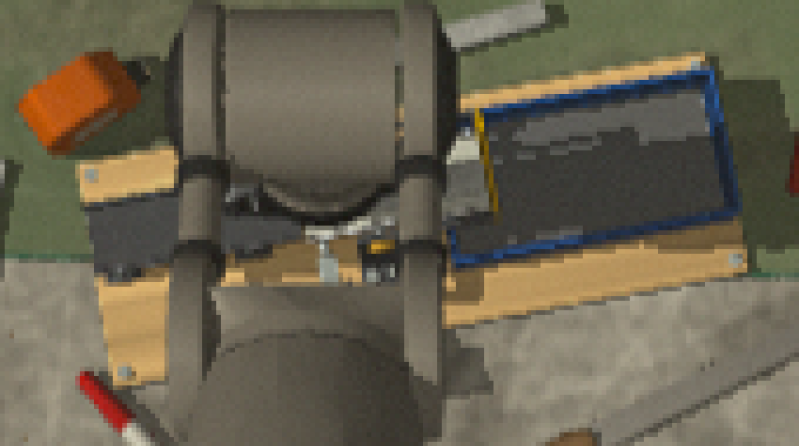

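Stopped at y=0.0286, close to where the gate contact should be. I'll push once more to confirm it is a hard stop.

Run:
```python
from h import *
import cv2
f=[robot.read_force() for _ in range(1)]
robot.hold(.2); print("rest",L(robot.read_tcp_pos()),robot.read_force())
r=robot.servo_line(W(-.0025,.010,.105),velocity=.02,stop_force=5)
print(r,L(robot.read_tcp_pos()),robot.read_force()); robot.hold(.2); print(L(robot.read_tcp_pos()),robot.read_force())
```

```text
rest [-0.0027  0.0287  0.1045] [0.7962 2.7467 3.0439]
True [-0.0027  0.0287  0.1045] [0.8036 1.9735 1.9874]
[-0.0027  0.0288  0.1044] [-0.5287  1.1698  2.6535]
```

Run:
```python
from h import *
import cv2
robot.servo_line(W(-.0025,.042,.105),velocity=.05)
robot.servo_line(W(-.0025,.042,.17),velocity=.12)
print(L([.5003,.0836,.08]),robot.read_force(),robot.read_time())
t=L([.5003,.0836,.08])
robot.servo_line(W(t[0]-.06,t[1]+.10,.20),velocity=.15)
print(robot.read_time())
for n,c,k in(("scene",(145,285,170,335),4.2),("top",(155,250,180,350),4.7)):
    im=robot.capture(n)[:,:,::-1]; cv2.imwrite(f"pics/{n}4.png",im)
    cv2.imwrite(f"pics/c4{n}.png",cv2.resize(im[c[0]:c[1],c[2]:c[3]],None,fx=k,fy=k,interpolation=3))
```

```text
[-0.1044  0.037   0.08  ] [ 0.2232  0.3685 -0.2459] 11.3167
12.7333
```

View pics/c4scene.png

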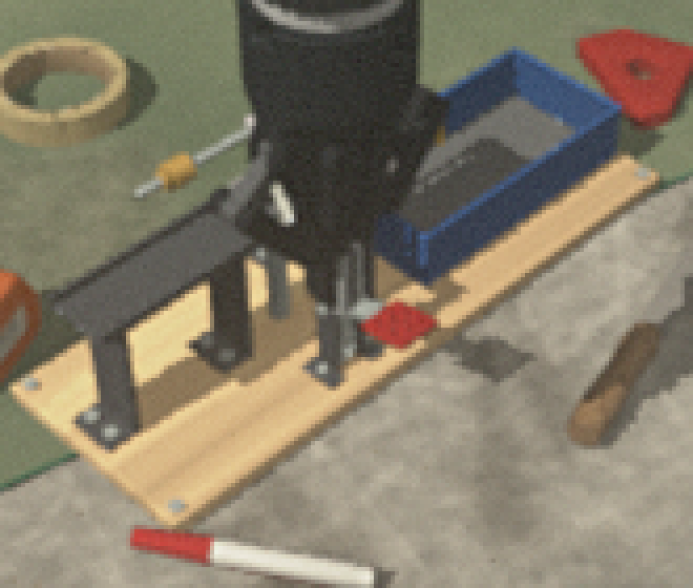

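View pics/c4top.png

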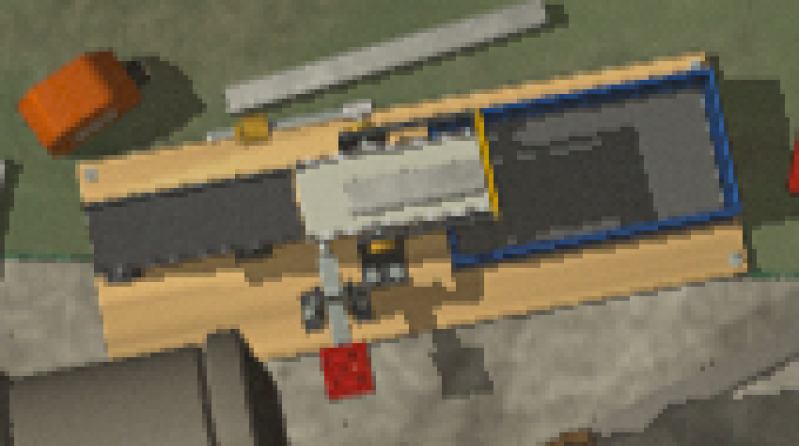

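The blank lies straight on the tray (crop x 343–483) with its front end at the yellow bar (~485,180). Next I press the tab.

Run:
```python
from h import *
import cv2
x,y=-.106,.037
robot.servo_line(W(x,y,.14),velocity=.15)
robot.servo_line(W(x,y,.09),velocity=.1)
f0=np.array(robot.read_force())
for z in(.078,.074,.070,.067):
    r=robot.servo_line(W(x,y,z),velocity=.03,stop_force=18); print(r,L(robot.read_tcp_pos()),robot.read_force()-f0,robot.read_time())
im=robot.capture("scene")[:,:,::-1]
cv2.imwrite("pics/c5.png",cv2.resize(im[145:285,170:335],None,fx=4.2,fy=4.2,interpolation=3))
```

```text
False [-0.106   0.037   0.0782] [-0.6079  0.1306  3.706 ] 15.05
False [-0.1061  0.0369  0.074 ] [-1.9934  0.3232  3.196 ] 15.3333
False [-0.106   0.037   0.0696] [0.2614 0.2334 0.4956] 15.6167
False [-0.1061  0.037   0.0667] [ 0.3115 -0.2844 -0.1519] 15.8667
```

View pics/c5.png

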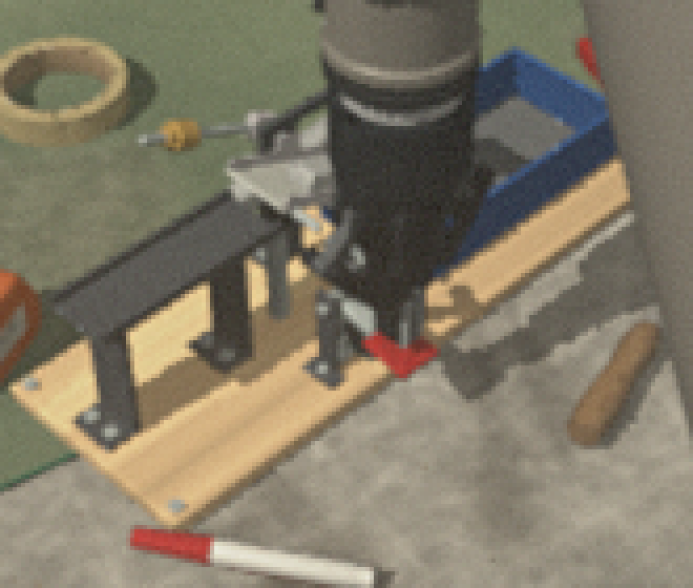

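The catch has snapped (the force fell to zero and the tab is down), and the tray is tipping. I'll retreat straight up and check.

Run:
```python
from h import *
import cv2
x,y=-.106,.037
robot.servo_line(W(x,y,.2),velocity=.12)
robot.servo_line(W(x-.08,y+.10,.22),velocity=.15)
robot.hold(1.5)
print(robot.read_time(),robot.read_force(),robot.read_tcp_pos())
for n,c,k in(("scene",(145,285,170,335),4.2),("top",(155,250,180,350),4.7)):
    im=robot.capture(n)[:,:,::-1]; cv2.imwrite(f"pics/{n}6.png",im)
    cv2.imwrite(f"pics/c6{n}.png",cv2.resize(im[c[0]:c[1],c[2]:c[3]],None,fx=k,fy=k,interpolation=3))
```

```text
19.6917 [-0.1925  0.1262  0.2361] [0.4001 0.1649 0.22  ]
```

View pics/c6scene.png

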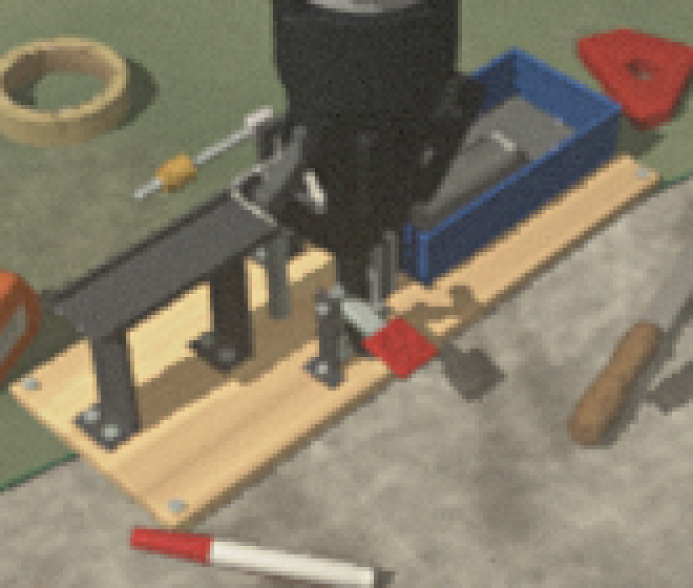

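View pics/c6top.png

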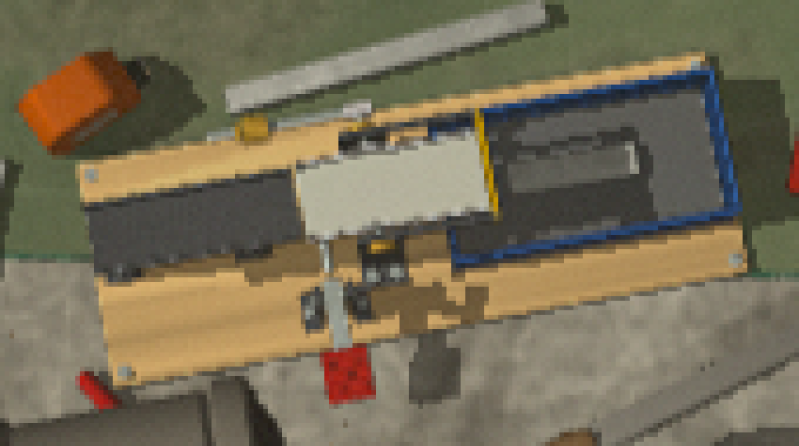

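View pics/top6.png

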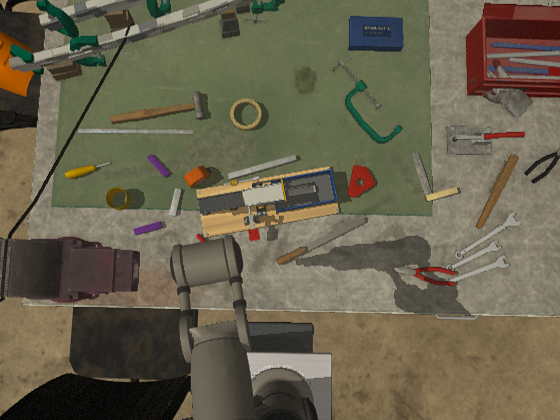

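The blank lies flat in the pan (crop 510–640,165), the tray is level and empty, and the tab is down. The tools are where they were and the robot is clear.

Run:
```python
from rig import robot
print(robot.hand_in(),robot.read_time())
```

```text
the job is handed in; nothing more can be done
the job is handed in; nothing more can be done
```

The blank is in the blue pan and the job is handed in. The last clock reading before hand-in was 19.7 s.

- **Slide to the gate:** I pushed the blank along the rail with shut fingers, keeping it down. It came to a hard stop against the gate bar, which a second push confirmed. A top picture showed it lying straight on the tray with its front end at the bar.
- **Catch and tipping:** I moved the gripper clear of the blank, then pressed the red tab from above. The tab's force fell from about 3.7 N to zero as it snapped. That is below the 5 to 6 N stated, probably because I sampled it only every few millimetres. The tray was already tipping in the next picture, with the fingers only at the tab.
- **Last checks:** The final pictures show the blank flat in the pan, the empty tray level again and the tab still down. The neighbouring tools and pieces look unmoved by eye; the arm hid most of the marker in the last top view, but the scene view shows it in place. None of the checks failed.
- **Measurements:** The two cameras disagreed by up to about 6 mm on the tab's position. I aimed close to the top camera's value, which matched the given sizes better.

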